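# Hold the chest lid for fitting the stay

### The job

Swing the green bench lamp to the robot's left until its whole head is clear of the chest, and only then lift the red lid by its steel bar and hold it about 50 degrees open, so that a colleague can measure for a lid stay. The lid falls shut by itself: finish while still holding it steady at that angle with the gripper. Leave the glue bottle, tape measure and wooden offcut where they are.

Things in the scene. Friction and masses are not known exactly. Their poses are not given: they have to be found in the camera images.
- chest: Brown wooden chest fixed to the bench, 200 mm deep (its x), 300 mm wide (its y), walls 95 mm high. Origin: centre of its underside on the bench. Its -x is the front, facing the robot; +y its left side seen from the robot, where the lamp goes. The closed lid's top is 107 mm above the bench.
- lid (a joint): Opening angle of the lid in rad: 0 shut, growing as the front edge rises; stop at 1.75. The hinge is free (no friction to speak of), so the lid (about 0.5 to 0.9 kg with its bar) falls shut when let go below about 1.5.
- lid_hinge (a point): Middle of the lid's hinge line, which runs along the chest's y at the top of its rear (+x) wall, 100 mm behind the chest's origin and 101 mm above the bench.
- lid_bar (a point): Red lid, 200 x 300 x 12 mm, with a steel bar in front. Point: middle of the bar, 245 mm from the hinge line, in the board's mid-plane. The bar is round, 12 mm thick, 100 mm long along y, its axis 45 mm in front of the board's edge, on two 10 mm stems at y = +-45 mm. x points from bar to hinge, z is the board's upper normal. Gripped from above across x, the bar turns between the fingers as the lid rises.
- lamp_head (a point): Centre of the green lamp head (80 mm in diameter, 158 to 210 mm high), 190 mm above the bench. Its arm swings level about an upright steel post (217 mm high, foot 100 mm wide) fixed behind the chest's left rear corner; clockwise seen from above takes the head over the chest's front left and out to its left, +y (over 1.6 rad of travel). Stiff: about 1 N sideways moves it, and it stays where left.
- lamp_peg (a point): Grip point on the black upright peg on top of the lamp head, 240 mm above the bench; z up, x points level along the arm to the post's axis, 270 mm away. The peg is 18 mm thick, from 210 to 260 mm high. The head is centred under it; the green arm, 14 mm thick, runs level at 200 mm from head to post.
- glue: White glue bottle, 60 mm in diameter and 150 mm high, loose, on the right of the chest; origin: centre of its underside. Leave alone.
- tape: Black and orange tape measure, 65 x 35 x 60 mm high, loose, on the left of the chest; origin: centre of its underside. Leave alone.
- offcut: Pale wooden offcut, 120 x 45 x 22 mm, loose, to the front right of the chest; origin: centre of its underside. Leave alone.

How it is judged:
By the outcome, as a careful person would: the job done as asked, in the order asked, and still so for the second after the job is handed in, while the arm keeps its last pose, push and grip.
It also fails if it takes over 56 s, if anything falls off the work surface, if the arm or the gripper's body presses on something with over 40 N, if the wrist force passes 120 N, or if a joint passes its speed limit or range.

### The arm

A 6-joint arm with a two-finger parallel gripper is mounted at the origin on the work surface. World frame = base frame: x ahead of the robot, y to its left, z up, the work surface at z = 0. Lengths are in m, angles in rad, forces in N, time in s.
With the tool pointing down it reaches from about 0.4 to 0.925 m from the base axis. Payload 12.5 kg.
Tool frame: the origin (TCP) lies between the finger pads; the fingertips stand 17 mm ahead of it and the grasp point (between the pads) lies 2 mm behind it; z points along the fingers, y is the line along which they close (so a half turn about z gives the same grasp; the last joint's range is limited). The gripper opens to 95 mm and grips with 3 to 60 N. Pads are 20 mm wide; open, the fingers measure 119 mm over their backs; the gripper's body (75 mm by 180 mm) begins 59 mm behind the grasp point.
Start: joints at [-1.354, 0.491, 1.559, -0, 1.092, -0.106], TCP at [0.198, -0.593, 0.232] pointing down, gripper open.
Joint ranges: [-3.1, 3.1], [-0.84, 2.19], [0.05, 2.79], [-1.13, 4.28], [0.06, 2.93], [-2.69, 2.69]. Speed limits (rad/s): [2.22, 2.22, 2.79, 3.14, 3.14, 3.14].

### API

Orientations are given as a unit quaternion [w, x, y, z].
In Python, from cell import env, optics, workorder gives the robot as it stands. The module is installed in compiled form; this text tells all that it offers.
- The arm moves only by the tool arm_command, never from a script. Its arguments are lists of equal length, an entry for each row: "hand": the opening in per cent of the stroke, from 0 (shut) to 100 (fully open); "slide": the shift along the tool's x, y, z in m, a list of three; "yaw": the turn about the tool's z in rad. A call has 1 to 20 rows; each row shifts and turns the commanded pose from where the row before left it, along the tool's axes as they then stand; what a row does not reach is not made up. A row lasts 1/12 s, in which the tool goes at most 41.7 mm and 7.16 degrees, less where a joint would pass 70% of its speed; a pose out of reach is approached as far as the arm can. A call with a gripper value outside its range is refused whole. The fingers move at their own pace and stop on an object; the grip force is fixed at half the most. Time passes only in rows, so rows that do not move let the fingers close. It gives the time, the measured TCP pose, the force, the opening and the grip force at its end, in the units of the state.
- env.state(): the state, without advancing time (a new reading comes with each control period).
- optics.read_camera(name): name is "scene" or "top" or "wrist"; returns a dict with "pixels" (384x512x3 uint8, red, green, blue), "camera_matrix" (3x3 intrinsics, pixels), "view" (4x4, takes a point from world to camera coordinates); the wrist camera has in their place "T_tool_cam" (4x4, takes a point from camera to tool coordinates, whose origin is the TCP and whose axes are the flange's). Camera axes: x right, y down, z forward; pixel columns grow to the right and rows downward; lengths in m; the calibration is good to about 2 mm. A picture is of the moment at which its call begins: read the wrist's pose just before it. There is no depth.
- workorder.close_job(): hands the job in; it is judged then, once.
The state is a dict: "time": time; "q": joint angles; "joint_velocities": joint speeds; "tau": joint torques, N m; "ee_pos": TCP position; "orientation": TCP orientation; "wrist_force": force on the tool from outside, world axes, zero at the start; "torque": the same for the moment, N m; "finger_gap": opening from 0.0 (shut) to 1.0 (fully open); "finger_force": force on a finger pad.
Only numpy, scipy, OpenCV 4.12 (cv2) and the standard library are available. Lean on these libraries where they do the work, as an engineer would, in place of code of your own. Each camera call takes 0.05 s, during which the arm holds its last target. There are 200 camera calls.

## Working session

There is one attempt and no reset: what is moved stays moved. The work goes in short steps, Python scripts to look and compute and a tool call to move; the robot and the scene stay as the last step left them, time stands still between calls to the robot, and variables do not carry over. Pictures are saved under pics/ and viewed, at most 10 in all, crops included, and the job is handed in when it is done.

Besides the shell and the picture viewer there is one more tool, called after "Call:" as name(argument=value, ...), one argument or row to a line, values as JSON. arm_command: Moves the arm, as the interface text tells. Its arguments: {"type":"object","properties":{"hand":{"type":"array"},"slide":{"type":"array"},"yaw":{"type":"array"}},"required":["hand","slide","yaw"]}

```bash
mkdir -p pics; cat > h.py <<'E'
import numpy as np, cv2
from cell import env, optics, workorder
def cam(n):
    d=optics.read_camera(n); return d
def save(d,f): cv2.imwrite(f,cv2.cvtColor(d["pixels"],cv2.COLOR_RGB2BGR))
def ray(d,uv):
    K=np.array(d["camera_matrix"]);V=np.array(d["view"]);C=np.linalg.inv(V)
    r=C[:3,:3]@np.linalg.inv(K)@np.array([uv[0],uv[1],1.]);return C[:3,3],r/np.linalg.norm(r)
def onz(d,uv,z):
    o,r=ray(d,uv);return o+r*(z-o[2])/r[2]
def proj(d,p):
    K=np.array(d["camera_matrix"]);V=np.array(d["view"]);c=V[:3,:3]@np.array(p)+V[:3,3];u=K@c;return u[:2]/u[2]
E
python3 - <<'E'
from h import *
a=cam("scene");b=cam("top")
im=np.hstack([a["pixels"],b["pixels"]])
save(a,"pics/s0.png");save(b,"pics/t0.png")
for d in(a,b):print(np.linalg.inv(d["view"])[:3].round(3),d["camera_matrix"])
s=env.state();print(s["time"],s["ee_pos"],s["orientation"],s["finger_gap"])
E
```

```text
[[-0.195  0.821 -0.536  1.248]
 [ 0.981  0.156 -0.116  0.162]
 [-0.012 -0.549 -0.836  1.203]] [[439.4245184    0.         249.05742494]
 [  0.         439.4245184  191.53325151]
 [  0.           0.           1.        ]]
[[ 0.021 -0.987  0.16   0.404]
 [-1.    -0.018  0.018  0.007]
 [-0.014 -0.16  -0.987  1.109]] [[400.3537454    0.         248.40880454]
 [  0.         400.3537454  190.45350052]
 [  0.           0.           1.        ]]
0.1 [ 0.19822277 -0.59252212  0.23112364] [-4.97001735e-04  9.87005143e-01  1.60687893e-01 -3.53433747e-05] 1.0012706928256896
```

View pics/t0.png

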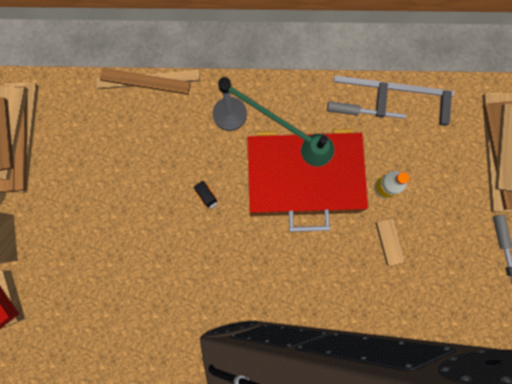

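View pics/s0.png

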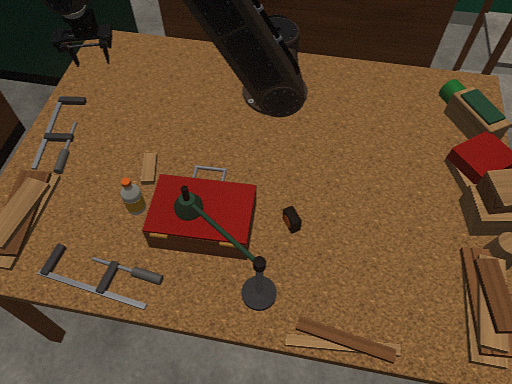

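The top view shows the lid at about (248–368, 132–213), the bar at (310,228), the lamp head at (317,150) with its peg top near (322,141), the post top at (225,85), the tape at (205,194), the glue at (394,184) and the offcut at (390,242). Next I'll measure these.

```bash
python3 - <<'E'
from h import *
b=cam("top");a=cam("scene")
def hsv(d):return cv2.cvtColor(d["pixels"],cv2.COLOR_RGB2HSV)
H=hsv(b);m=((H[...,0]<6)|(H[...,0]>174))&(H[...,1]>200)&(H[...,2]>120)
n,l,s,c=cv2.connectedComponentsWithStats(m.astype(np.uint8));i=1+np.argmax(s[1:,4])
pts=np.argwhere(l==i)[:,::-1].astype(np.float32)
h=cv2.convexHull(pts);ap=cv2.approxPolyDP(h,6,True)[:,0];print(ap)
W=np.array([onz(b,p,.107)[:2] for p in h[:,0]],np.float32)
r=cv2.minAreaRect(W);print("lid",r,cv2.boxPoints(r).round(4))
# bar: grey pixels near (310,228)
g=(H[215:240,280:340,1]<70)
q=np.argwhere(g)+[215,280]
for row in range(215,240):
    k=q[q[:,0]==row][:,1]; 
    if len(k):print(row,k.min(),k.max(),len(k))
# dark black peg top view, scene
for d,(x0,x1,y0,y1),nm in((b,(305,335,130,165),"top"),(a,(175,200,180,212),"scene"),(b,(215,235,75,95),"topPost"),(a,(250,268,254,275),"scPost")):
    P=d["pixels"][y0:y1,x0:x1].astype(int);mm=(P.max(2)<40)
    q=np.argwhere(mm)[:,::-1]+[x0,y0];print(nm,q.mean(0),q.min(0),q.max(0),len(q))
for nm,u in(("pegtop",(322,141)),):print(onz(b,u,.26))
print("post",onz(b,(225,83),.217),onz(a,(260,261),.217))
print("tape",onz(b,(205,194),.03),"glue",onz(b,(403,178),.15),"off",onz(b,(390,242),.022))
big=lambda d,x0,x1,y0,y1:cv2.resize(d["pixels"][y0:y1,x0:x1],(400,400),interpolation=0)
cv2.imwrite("pics/c.png",np.hstack([big(b,295,345,125,175),big(a,165,215,175,225)])[...,::-1])
E
```

```text
[[367. 207.]
 [251. 212.]
 [248. 137.]
 [361. 133.]]
lid ((0.6163764595985413, -0.12227849662303925), (0.19856181740760803, 0.2954801321029663), 2.8513858318328857) [[ 0.5099  0.0203]
 [ 0.5246 -0.2748]
 [ 0.7229 -0.2649]
 [ 0.7082  0.0302]]
215 289 328 8
216 289 328 8
217 289 328 8
218 289 328 8
219 289 328 8
220 289 328 8
221 289 328 8
222 289 328 8
223 289 328 8
224 289 328 8
225 290 329 8
226 290 329 28
227 289 329 41
228 289 329 41
229 289 329 41
230 289 328 40
231 290 300 7
top [321.28571429 141.96428571] [317 136] [326 147] 56
scene [186.92270531 200.64251208] [175 186] [199 211] 207
topPost [224.04132231  84.88429752] [219  78] [229  92] 121
scPost [258.65986395 263.85714286] [250 256] [264 272] 147
[ 0.65353282 -0.13683121  0.26      ]
post [0.8040004  0.08312156 0.217     ] [0.80806179 0.09036828 0.217     ]
tape [0.56629046 0.14410645 0.03      ] glue [ 0.59641028 -0.35050371  0.15      ] off [ 0.44669481 -0.35645485  0.022     ]
```

View pics/c.png

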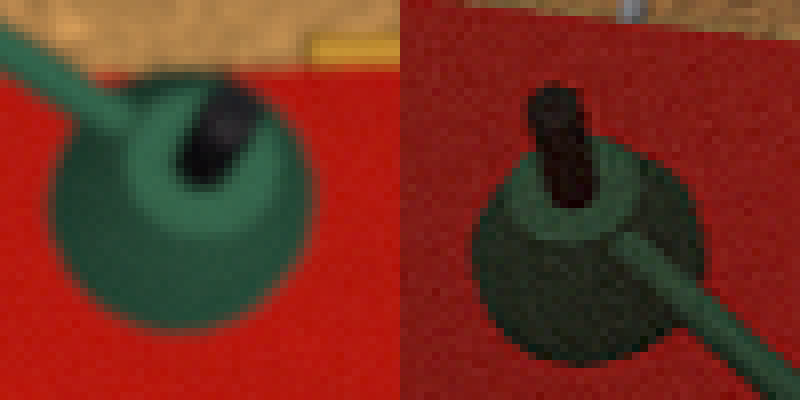

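The crops show the peg top centre at about (325,137.5) in the top view and (184.5,188) in the scene view. The peg base is at (320,145.6) in the top view.

```bash
python3 - <<'E'
from h import *
b=cam("top");a=cam("scene")
print("peg",onz(b,(324.5,138),.26),onz(b,(320,145.6),.212),onz(a,(184.5,188.1),.26))
print("bar",onz(b,(309,228.3),.105), "ends",onz(b,(289,229),.105),onz(b,(329,227.5),.105))
c=np.array([.6164,-.1223]);x=np.array([np.cos(.05),np.sin(.05)])
print("bar from lid",c-.145*x,"hinge",c+.1*x)
print(proj(a,[.6164-.1448,-.1223-.0072,.107]))
s=env.state();o=s["orientation"]
f=2*np.arctan2(o[2],o[1]);X=np.array([np.cos(f),np.sin(f)]);Y=np.array([np.sin(f),-np.cos(f)])
for p in(onz(b,(324.5,138),.26),onz(a,(184.5,188.1),.26)):
    d=p[:2]-s["ee_pos"][:2];print("slide",d@X,d@Y)
print(s["time"],f)
E
```

```text
peg [ 0.66041192 -0.14234407  0.26      ] [ 0.65662045 -0.1402556   0.212     ] [ 0.66330799 -0.13514299  0.26      ]
bar [ 0.47327541 -0.12876571  0.105     ] ends [ 0.47053798 -0.07892634  0.105     ] [ 0.4762596  -0.17856438  0.105     ]
bar from lid [ 0.47158121 -0.12954698] hinge [ 0.71627503 -0.11730208]
[209.72711029 165.32988667]
slide 0.5811332224637944 -0.2804894548824904
slide 0.586163908340801 -0.2864000373784727
0.3 0.32277359810637807
```

Call:
arm_command(
  hand=[100,100,100,100,100,100,100,100,100,100,100,100,100,100,100,100,100,100,100,100],
  slide=[
    [0,0,-0.03],
    [0,0,-0.03],
    [0.025,-0.012,-0.03],
    [0.034,-0.0165,0],
    [0.034,-0.0165,0],
    [0.034,-0.0165,0],
    [0.034,-0.0165,0],
    [0.034,-0.0165,0],
    [0.034,-0.0165,0],
    [0.034,-0.0165,0],
    [0.034,-0.0165,0],
    [0.034,-0.0165,0],
    [0.034,-0.0165,0],
    [0.034,-0.0165,0],
    [0.034,-0.0165,0],
    [0.034,-0.0165,0],
    [0.034,-0.0165,0],
    [0.034,-0.0165,0],
    [0.034,-0.0165,0],
    [0.014,-0.007,0],
  ],
  yaw=[0,0,0,0,0,0,0,0,0,0,0,0,0,0,0,0,0,0,0,0],
)

```text
time: 1.97
ee_pos: [0.6637, -0.136, 0.3211]
orientation: [-0.0, 0.987, 0.162, 0.0]
wrist_force: [-0.3, 0.2, 0.5]
finger_gap: 1.0
finger_force: 0.0
```

```bash
python3 - <<'E'
from h import *
s=env.state();o=s["orientation"]
w=cam("wrist");T=np.array(w["T_tool_cam"]);K=np.array(w["camera_matrix"])
f=2*np.arctan2(o[2],o[1]);X=np.array([np.cos(f),np.sin(f)]);Y=np.array([np.sin(f),-np.cos(f)])
d=np.array([.661,-.139])-s["ee_pos"][:2]
print(s["time"],s["ee_pos"],o,f,d@X,d@Y,s["wrist_force"])
print(T.round(3),K)
P=T.copy();Ti=np.linalg.inv(T)
p=Ti@np.array([d@X,d@Y,s["ee_pos"][2]-.26,1]);u=K@p[:3];print("pred",u[:2]/u[2])
save(w,"pics/w1.png")
E
```

```text
1.9667 [ 0.66367191 -0.13600606  0.32107832] [-3.13491594e-04  9.86800773e-01  1.61938654e-01  8.90706199e-05] 0.3253098619852149 -0.0034886430682249973 0.0019829680943472226 [-0.30901551  0.17536752  0.52051537]
[[ 0.    -0.967 -0.256  0.071]
 [ 1.     0.    -0.    -0.   ]
 [ 0.    -0.256  0.967 -0.154]
 [ 0.     0.     0.     1.   ]] [[339.05810882   0.         254.89679817]
 [  0.         339.05810882 191.43748106]
 [  0.           0.           1.        ]]
pred [257.96459307 217.50171253]
```

View pics/w1.png

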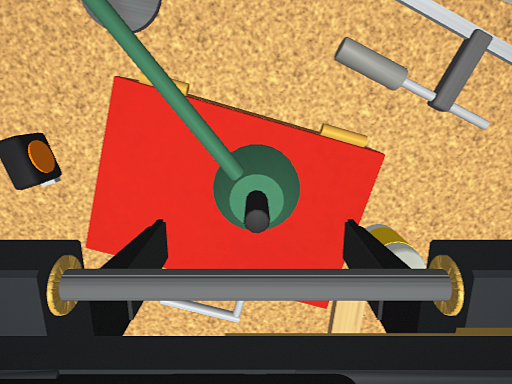

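The wrist view shows the peg top at (257,221), between the open fingers and about 2 mm from the prediction. I'll go down and grip it.

Call:
arm_command(
  hand=[100,100,100,100,0,0,0,0,0,0,0,0],
  slide=[
    [-0.005,0.002,0.02],
    [0,0,0.03],
    [0,0,0.033],
    [0,0,0],
    [0,0,0],
    [0,0,0],
    [0,0,0],
    [0,0,0],
    [0,0,0],
    [0,0,0],
    [0,0,0],
    [0,0,0],
  ],
  yaw=[0,0,0,0,0,0,0,0,0,0,0,0],
)

```text
time: 3.02
ee_pos: [0.6574, -0.1429, 0.2389]
orientation: [0.0, 0.987, 0.161, 0.0]
wrist_force: [0.3, 0.2, 0.3]
finger_gap: 0.498
finger_force: 0.0
```

Call:
arm_command(
  hand=[0,0,0,0,0,0,0,0,0,0,0],
  slide=[
    [0,0,0],
    [0,0,0],
    [0,0,0],
    [0,0,0],
    [0,0,0],
    [0,0,0],
    [0,0,0],
    [0,0,0],
    [0,0,0],
    [0,0,0],
    [0,0,0],
  ],
  yaw=[0,0,0,0,0,0,0,0,0,0,0],
)

```text
time: 3.93
ee_pos: [0.6574, -0.1425, 0.2386]
orientation: [-0.0, 0.987, 0.161, 0.0]
wrist_force: [2.4, 6.1, -0.6]
finger_gap: 0.183
finger_force: 30.0
```

```bash
cat > sw.py <<'E'
from h import *
import sys
s=env.state();o=s["orientation"];f=2*np.arctan2(o[2],o[1])
X=np.array([np.cos(f),np.sin(f)]);Y=np.array([np.sin(f),-np.cos(f)])
P=np.array([.806,.087]);v=s["ee_pos"][:2]-P;r=np.hypot(*v);a=np.arctan2(v[1],v[0])
print(s["time"],s["ee_pos"],"r",r,"a",np.degrees(a)%360,s["finger_gap"],s["finger_force"],s["wrist_force"],f)
# r snaps to 0.27 over the path; target 160 deg world
N=int(sys.argv[1]);end=np.radians(float(sys.argv[2])); a%=2*np.pi
t=np.linspace(a,end,N+1)
rr=np.linspace(r,.27,N+1)
p=P+rr[:,None]*np.c_[np.cos(t),np.sin(t)]
d=np.diff(p,axis=0)
print([[round(k@X,4),round(k@Y,4),0] for k in d])
E
python3 sw.py 24 160
```

```text
3.9333 [ 0.65742649 -0.14245387  0.2385737 ] r 0.27335538340532856 a 237.07656768445565 0.18308630166527354 29.99975234270096 [ 2.35855496  6.09169623 -0.61267427] 0.3229733730022726
[[np.float64(-0.0091), np.float64(-0.0123), 0], [np.float64(-0.0084), np.float64(-0.0128), 0], [np.float64(-0.0077), np.float64(-0.0132), 0], [np.float64(-0.0069), np.float64(-0.0136), 0], [np.float64(-0.0061), np.float64(-0.014), 0], [np.float64(-0.0053), np.float64(-0.0143), 0], [np.float64(-0.0045), np.float64(-0.0146), 0], [np.float64(-0.0037), np.float64(-0.0148), 0], [np.float64(-0.0028), np.float64(-0.015), 0], [np.float64(-0.002), np.float64(-0.0151), 0], [np.float64(-0.0011), np.float64(-0.0152), 0], [np.float64(-0.0003), np.float64(-0.0152), 0], [np.float64(0.0006), np.float64(-0.0152), 0], [np.float64(0.0014), np.float64(-0.0151), 0], [np.float64(0.0023), np.float64(-0.015), 0], [np.float64(0.0031), np.float64(-0.0149), 0], [np.float64(0.0039), np.float64(-0.0147), 0], [np.float64(0.0047), np.float64(-0.0144), 0], [np.float64(0.0055), np.float64(-0.0141), 0], [np.float64(0.0063), np.float64(-0.0138), 0], [np.float64(0.0071), np.float64(-0.0134), 0], [np.float64(0.0078), np.float64(-0.013), 0], [np.float64(0.0085), np.float64(-0.0125), 0], [np.float64(0.0092), np.float64(-0.012), 0]]
```

Call:
arm_command(
  hand=[0,0,0,0,0,0,0,0,0,0,0,0],
  slide=[
    [-0.009,-0.012,0],
    [-0.0085,-0.013,0],
    [-0.0077,-0.0132,0],
    [-0.007,-0.0136,0],
    [-0.006,-0.014,0],
    [-0.0053,-0.0143,0],
    [-0.0045,-0.0146,0],
    [-0.0037,-0.0148,0],
    [-0.0028,-0.015,0],
    [-0.002,-0.015,0],
    [-0.001,-0.015,0],
    [0,-0.015,0],
  ],
  yaw=[0,0,0,0,0,0,0,0,0,0,0,0],
)

```text
time: 4.93
ee_pos: [0.5477, -0.0004, 0.2384]
orientation: [0.0, 0.987, 0.16, -0.001]
wrist_force: [-2.8, -3.0, -1.5]
finger_gap: 0.182
finger_force: 30.0
```

```bash
python3 sw.py 12 160|sed 's/np.float64//g'
```

```text
4.9333 [ 5.47723423e-01 -4.40248497e-04  2.38438233e-01] r 0.2726767084910188 a 198.70367217506666 0.181526628132758 29.999370574951172 [-2.78481747 -3.02035058 -1.49678579] 0.32226130867102876
[[(0.0006), (-0.0153), 0], [(0.0015), (-0.0153), 0], [(0.0023), (-0.0151), 0], [(0.0032), (-0.015), 0], [(0.004), (-0.0148), 0], [(0.0048), (-0.0145), 0], [(0.0056), (-0.0142), 0], [(0.0064), (-0.0138), 0], [(0.0072), (-0.0135), 0], [(0.0079), (-0.013), 0], [(0.0086), (-0.0125), 0], [(0.0093), (-0.012), 0]]
```

Call:
arm_command(
  hand=[0,0,0,0,0,0,0,0,0,0,0,0,0],
  slide=[
    [0.0006,-0.0153,0],
    [0.0015,-0.0153,0],
    [0.0023,-0.015,0],
    [0.0032,-0.015,0],
    [0.004,-0.0148,0],
    [0.0048,-0.0145,0],
    [0.0056,-0.0142,0],
    [0.0064,-0.0138,0],
    [0.007,-0.0135,0],
    [0.008,-0.013,0],
    [0.0086,-0.0125,0],
    [0.0093,-0.012,0],
    [0,0,0],
  ],
  yaw=[0,0,0,0,0,0,0,0,0,0,0,0,0],
)

```text
time: 6.02
ee_pos: [0.554, 0.1816, 0.2383]
orientation: [-0.0, 0.987, 0.161, -0.0]
wrist_force: [-3.3, 0.7, -1.0]
finger_gap: 0.186
finger_force: 30.0
```

Call:
arm_command(
  hand=[70,70,70,70,70,70,70,70,70,70,70,70],
  slide=[
    [0,0,0],
    [0,0,0],
    [0,0,0],
    [0,0,0],
    [0,0,0],
    [0,0,0],
    [0,0,0],
    [0,0,0],
    [0,0,0],
    [0,0,-0.03],
    [0,0,-0.03],
    [0,0,-0.03],
  ],
  yaw=[0,0,0,0,0,0,0,0,0,0,0,0],
)

```text
time: 7.02
ee_pos: [0.5534, 0.1792, 0.3296]
orientation: [0.0, 0.987, 0.161, -0.0]
wrist_force: [-0.4, 0.1, -1.1]
finger_gap: 0.701
finger_force: 0.0
```

```bash
python3 - <<'E'
from h import *
s=env.state();o=s["orientation"];f=2*np.arctan2(o[2],o[1])
b=cam("top");save(b,"pics/t2.png")
P=b["pixels"].astype(int)
g=(P[...,1]>P[...,0]*1.3)&(P[...,1]>P[...,2]*1.05)&(P[...,1]>40)
n,l,st,c=cv2.connectedComponentsWithStats(g.astype(np.uint8));print(st[1:][st[1:,4]>40])
print(s["time"],s["ee_pos"],f,s["q"],s["finger_gap"])
E
```

```text
[[202  89  24  50 224]
 [185 180  16  26 286]]
7.0167 [0.55335754 0.17919603 0.32959017] 0.3227809482642131 [ 1.99689206e-01  3.45904457e-01  1.52924831e+00 -1.29600520e-04
  1.26738124e+00  1.44774336e+00] 0.70076886149753
```

View pics/t2.png

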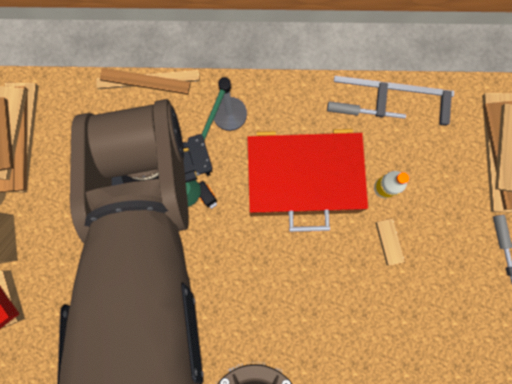

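The lamp head is now about 12 cm clear to the left of the chest, and the tape, glue and offcut haven't moved. Next I'll turn the tool and move above the bar.

Call:
arm_command(
  hand=[40,40,40,40,40,40,40,40,40,40,40,40,40,40,40,40,40,40,40,40],
  slide=[
    [0,0,0],
    [0,0,0],
    [0,0,0],
    [0,0,0],
    [0,0,0],
    [0,0,0],
    [0,0,0],
    [0,0,0],
    [0,0,0],
    [0,0,0],
    [0,0,0],
    [-0.038,-0.012,0],
    [-0.038,-0.012,0],
    [-0.038,-0.012,0],
    [-0.038,-0.012,0],
    [-0.038,-0.012,0],
    [-0.038,-0.012,0],
    [-0.038,-0.012,0],
    [-0.038,-0.012,0],
    [0,0,0],
  ],
  yaw=[-0.118,-0.118,-0.118,-0.118,-0.118,-0.118,-0.118,-0.118,-0.118,-0.118,-0.118,0,0,0,0,0,0,0,0,0],
)

```text
time: 8.73
ee_pos: [0.4715, -0.1343, 0.3285]
orientation: [0.0, 0.691, 0.723, -0.001]
wrist_force: [0.4, 0.2, -0.1]
finger_gap: 0.398
finger_force: 0.0
```

```bash
python3 - <<'E'
from h import *
s=env.state();o=s["orientation"]
w=cam("wrist");T=np.array(w["T_tool_cam"]);K=np.array(w["camera_matrix"])
f=2*np.arctan2(o[2],o[1]);X=np.array([np.cos(f),np.sin(f)]);Y=np.array([np.sin(f),-np.cos(f)])
Ti=np.linalg.inv(T)
for q in([.4725,-.129],[.4706,-.079],[.4763,-.1786]):
    d=np.array(q)-s["ee_pos"][:2]
    p=Ti@np.array([d@X,d@Y,s["ee_pos"][2]-.101,1]);u=K@p[:3];print("pred",d@X,d@Y,u[:2]/u[2],p[2])
print(s["time"],s["ee_pos"],f,s["finger_gap"],s["q"])
save(w,"pics/w2.png")
E
```

```text
pred 0.005220981775305606 0.0012713268129949948 [256.39248234 162.27040304] 0.385526356310226
pred 0.055255680730690246 0.0016440203117730676 [256.79783644 117.26804172] 0.372734169221435
pred -0.044500417749881935 0.0028148388008593203 [257.644925   204.12753756] 0.39823831252499053
8.7333 [ 0.47146709 -0.13427333  0.32853219] 1.6162266149372868 0.39827532962044704 [-4.11568763e-01  2.02043698e-01  1.73700816e+00 -1.47847499e-03
  1.20203626e+00 -4.56466469e-01]
```

View pics/w2.png

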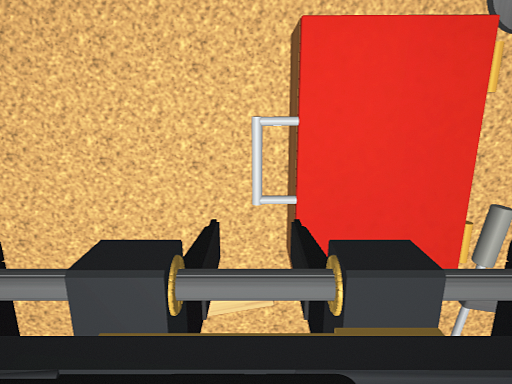

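The wrist view shows the bar at column 257, rows 117–205, parallel to the pads and matching the prediction. I'll descend and grip.

Call:
arm_command(
  hand=[40,40,40,40,40,40,40,40,40,40,0,0,0,0,0,0,0,0,0,0],
  slide=[
    [0.005,0.001,0.02],
    [0,0,0.03],
    [0,0,0.035],
    [0,0,0.035],
    [0,0,0.035],
    [0,0,0.03],
    [0,0,0.02],
    [0,0,0.014],
    [0,0,0.0105],
    [0,0,0],
    [0,0,0],
    [0,0,0],
    [0,0,0],
    [0,0,0],
    [0,0,0],
    [0,0,0],
    [0,0,0],
    [0,0,0],
    [0,0,0],
    [0,0,0],
  ],
  yaw=[0,0,0,0,0,0,0,0,0,0,0,0,0,0,0,0,0,0,0,0],
)

```text
time: 10.45
ee_pos: [0.4731, -0.1241, 0.0997]
orientation: [-0.0, 0.689, 0.725, -0.0]
wrist_force: [-4.9, 0.2, 5.6]
finger_gap: 0.119
finger_force: 30.0
```

```bash
cat > lift.py <<'E'
from h import *
import sys
s=env.state();o=s["orientation"];f=2*np.arctan2(o[2],o[1])
Y=np.array([np.sin(f),-np.cos(f)])
Hg=np.array([.7172,-.117]);h=(Hg-s["ee_pos"][:2])@Y;v=s["ee_pos"][2]+.002-.101
print(s["time"],s["ee_pos"],"h",h,"v",v,"r",np.hypot(h,v),"th",np.degrees(np.arctan2(v,h)),s["finger_gap"],s["finger_force"],s["wrist_force"],f)
N=int(sys.argv[1]);t=np.linspace(np.arctan2(v,h),np.radians(float(sys.argv[2])),N+1)
r=.245
print([[0,round(float(-r*(np.cos(b)-np.cos(a))),4),round(float(-r*(np.sin(b)-np.sin(a))),4)] for a,b in zip(t,t[1:])])
E
python3 lift.py 20 50
```

```text
10.45 [ 0.47307913 -0.12412946  0.09971594] h 0.2441719323038988 v 0.0007159361110265633 r 0.24417298189917494 th 0.1679963770760461 0.1188269408605336 29.998095631599426 [-4.89722537  0.16026462  5.57132274] 1.6208315202719201
[[0, 0.0003, -0.0107], [0, 0.0007, -0.0106], [0, 0.0012, -0.0106], [0, 0.0016, -0.0105], [0, 0.0021, -0.0104], [0, 0.0026, -0.0103], [0, 0.003, -0.0102], [0, 0.0034, -0.0101], [0, 0.0039, -0.0099], [0, 0.0043, -0.0097], [0, 0.0047, -0.0095], [0, 0.0051, -0.0093], [0, 0.0055, -0.0091], [0, 0.0059, -0.0089], [0, 0.0063, -0.0086], [0, 0.0067, -0.0083], [0, 0.007, -0.008], [0, 0.0074, -0.0077], [0, 0.0077, -0.0074], [0, 0.008, -0.007]]
```

Gripped: an 11.3 mm gap at 30 N on the 12 mm bar. I'll lift the first half along the arc.

Call:
arm_command(
  hand=[0,0,0,0,0,0,0,0,0,0,0],
  slide=[
    [0,0.0003,-0.0107],
    [0,0.0007,-0.0106],
    [0,0.0012,-0.0106],
    [0,0.0016,-0.0105],
    [0,0.002,-0.0104],
    [0,0.0026,-0.0103],
    [0,0.003,-0.0102],
    [0,0.0034,-0.01],
    [0,0.0039,-0.01],
    [0,0.0043,-0.0097],
    [0,0,0],
  ],
  yaw=[0,0,0,0,0,0,0,0,0,0,0],
)

```text
time: 11.37
ee_pos: [0.4951, -0.123, 0.2035]
orientation: [-0.001, 0.689, 0.725, -0.001]
wrist_force: [-11.3, -3.2, 2.8]
finger_gap: 0.115
finger_force: 30.0
```

```bash
python3 lift.py 11 50
```

```text
11.3667 [ 0.49507037 -0.1230345   0.20349778] h 0.22215120981774938 v 0.10449778010608299 r 0.24550141765494754 th 25.191839453820606 0.11467893911455504 30.000807344913483 [-11.33431329  -3.21552765   2.77007678] 1.621268203682926
[[0, 0.0043, -0.0086], [0, 0.0046, -0.0085], [0, 0.0049, -0.0083], [0, 0.0053, -0.0081], [0, 0.0056, -0.0079], [0, 0.0059, -0.0076], [0, 0.0062, -0.0074], [0, 0.0065, -0.0072], [0, 0.0067, -0.0069], [0, 0.007, -0.0066], [0, 0.0073, -0.0063]]
```

Call:
arm_command(
  hand=[0,0,0,0,0,0,0,0,0,0,0,0,0],
  slide=[
    [0,0.0035,-0.0088],
    [0,0.0042,-0.0086],
    [0,0.0049,-0.0083],
    [0,0.0053,-0.008],
    [0,0.0056,-0.0079],
    [0,0.0059,-0.0076],
    [0,0.0062,-0.0074],
    [0,0.0065,-0.0072],
    [0,0.0067,-0.0069],
    [0,0.007,-0.0066],
    [0,0.0073,-0.0063],
    [0,0,0],
    [0,0,0],
  ],
  yaw=[0,0,0,0,0,0,0,0,0,0,0,0,0],
)

```text
time: 12.45
ee_pos: [0.5571, -0.1201, 0.2884]
orientation: [-0.001, 0.689, 0.725, -0.002]
wrist_force: [-22.8, -2.7, 23.6]
finger_gap: 0.117
finger_force: 30.0
```

```bash
python3 lift.py 2 50; python3 - <<'E'
from h import *
a=cam("scene");b=cam("top")
cv2.imwrite("pics/f.png",cv2.resize(np.hstack([a["pixels"][100:340,80:340],b["pixels"][40:280,150:410]]),(780,360))[...,::-1])
E
```

```text
12.45 [ 0.55706842 -0.12007379  0.28835409] h 0.1600836657746313 v 0.18935408538897816 r 0.24795513646895942 th 49.788164882328644 0.1174299193325688 30.0026473402977 [-22.78210761  -2.65454331  23.64758407] 1.6210823361124074
[[0, 0.0003, -0.0003], [0, 0.0003, -0.0003]]
```

View pics/f.png

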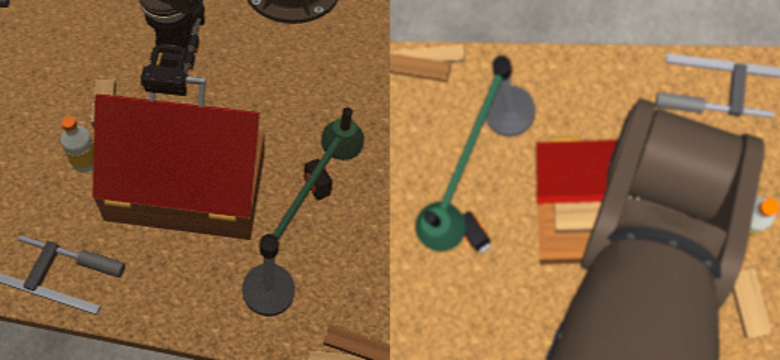

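The scene view shows the lid held open, the lamp clear, and the tape, glue and offcut undisturbed. There's still about 33 N pressing along the board towards the hinge, so I'll back the tool off a little.

Call:
arm_command(
  hand=[0,0,0,0],
  slide=[
    [0,-0.001,-0.001],
    [0,-0.001,-0.001],
    [0,0,0],
    [0,0,0],
  ],
  yaw=[0,0,0,0],
)

```text
time: 12.88
ee_pos: [0.5567, -0.1201, 0.2883]
orientation: [-0.0, 0.689, 0.725, -0.001]
wrist_force: [-8.3, -1.8, 7.2]
finger_gap: 0.12
finger_force: 30.0
```

```bash
python3 lift.py 2 50
```

```text
12.8833 [ 0.55674215 -0.12010356  0.28831404] h 0.16041249499776433 v 0.1893140407372967 r 0.24813700766248192 th 49.72421189138394 0.11961297427196385 29.999542236328125 [-8.27574841 -1.77296408  7.243191  ] 1.6207840915236473
[[0, 0.0005, -0.0004], [0, 0.0005, -0.0004]]
```

Call:
arm_command(
  hand=[0,0,0,0,0,0,0,0],
  slide=[
    [0,-0.0007,-0.0005],
    [0,0,0],
    [0,0,0],
    [0,0,0],
    [0,0,0],
    [0,0,0],
    [0,0,0],
    [0,0,0],
  ],
  yaw=[0,0,0,0,0,0,0,0],
)

```text
time: 13.55
ee_pos: [0.5567, -0.1201, 0.2883]
orientation: [-0.0, 0.689, 0.725, -0.0]
wrist_force: [-3.9, -2.1, 3.3]
finger_gap: 0.12
finger_force: 30.0
```

```bash
python3 lift.py 2 50; python3 -c "
from h import *
print(workorder.close_job())"
```

```text
13.55 [ 0.55666462 -0.1200959   0.28829014] h 0.16048958549692033 v 0.1892901430612021 r 0.24816862274087684 th 49.70706609302992 0.11961127602666188 29.99872326850891 [-3.92509036 -2.1067005   3.25854503] 1.6207757106395657
[[0, 0.0005, -0.0004], [0, 0.0005, -0.0004]]
the job is handed in; nothing more can be done
None
```

I swung the lamp about 12 cm clear of the chest's left side, then lifted the lid by its bar; it was held steady at about 50° when I handed the job in at 13.6 s, with the glue, tape and offcut left untouched.

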